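Find the socket that fits the clamp nut on the neck jig

ROBOT

A 6-joint arm with a two-finger parallel gripper is mounted at the origin on the work surface. World frame = base frame: x ahead of the robot, y to its left, z up, the work surface at z = 0. Lengths are in mm, angles in degrees, forces in N, time in s.
With the tool pointing down it reaches from about 300 to 850 mm from the base axis. Payload 4.2 kg.
Tool frame: the origin (TCP) lies on the centre line of the jaws, within the pads' length; the fingertips stand 8 mm ahead of it and the grasp point (between the pads) lies 11 mm behind it; z points along the fingers, y is the line along which they close (so a half turn about z gives the same grasp; the last joint's range is limited). The gripper opens to 91 mm and grips with 3 to 60 N. Pads are 32 mm wide; open, the fingers measure 118 mm over their backs; the gripper's body (76 mm by 178 mm) begins 60 mm behind the grasp point.
Start: joints at [-75, 18.312, 89.639, -0, 72.044, -1.146], TCP at [159.902, -552.337, 197.376] pointing down, gripper open.
Joint ranges: [-177.97, 177.97], [-48.28, 115.42], [12.27, 149.76], [-77.06, 257.06], [2.81, 150.46], [-146.56, 146.56]. Speed limits (degrees/s): [147.25, 147.25, 180, 180, 180, 180].

INTERFACE

Orientations are given as [roll, pitch, yaw] about the fixed x, y, z axes, in that order (R = Rz(yaw) Ry(pitch) Rx(roll)).
In Python, from workcell import telemetry, eyes, ticket gives the robot as it stands. The module is installed in compiled form; this text tells all that it offers.
- The arm moves only by the shell command python3 -m crank 'ROWS' [OPENING] [FORCE]. ROWS is JSON, a list of rows, each an object of numbers: "dx", "dy", "dz": the shift along the world's x, y, z normalised to -1 to 1, where 1 is 80 cm; "yaw": the turn about the world's z normalised to -1 to 1, where 1 is 5 degrees. A call has 1 to 10 rows; each row shifts and turns the commanded pose from where the row before left it; what a row does not reach is not made up. A row lasts 1/8 s, in which the tool goes at most 62.5 mm and 10.7 degrees, less where a joint would pass 70% of its speed; a pose out of reach is approached as far as the arm can. A call with a number of a shift or a turn outside -1 to 1 is refused whole. A call with a gripper value outside its range is refused whole. OPENING is the opening, from 0 (shut) to 1 (fully open), set as the call begins (- or left out, the last holds). The fingers move at their own pace and stop on an object; FORCE is the grip in N (left out, the last holds). Time passes only in rows, so rows that do not move let the fingers close. It gives the time, the measured TCP pose, the force, the opening and the grip force at its end, in the units of the state.
- telemetry.state(): the state, without advancing time (a new reading comes with each control period).
- eyes.grab_frame(name): name is "side" or "top" or "wrist"; returns the picture (400x640x3 uint8, red, green, blue); there is no depth.
- eyes.calibration(name): a dict with "camera_matrix" (3x3 intrinsics, pixels), "k1" (the pictures are not rectified: a ray, as slopes to the right and down, at radius r is drawn at 1 + k1 r^2 times it, then the intrinsics apply), "world_from_camera" (4x4, takes a point from camera to world coordinates). Camera axes: x right, y down, z forward; pixel columns grow to the right and rows downward; lengths in mm; the calibration is good to about 2 mm. A picture is of the moment at which its call begins: read the wrist's pose just before it. calibration takes no time and is no camera call; for the wrist camera it gives the pose at the moment of the call.
- ticket.job_done(): hands the job in; it is judged then, once.
The state is a dict: "time_s": time; "qpos": joint angles; "qvel": joint speeds; "effort": joint torques, N m; "ee_pos": TCP position; "ee_rot": TCP orientation; "force": force on the tool from outside, world axes, zero at the start; "torque": the same for the moment, N m; "gripper_width": finger opening in mm; "gripper_force": force on a finger pad.
Only numpy, scipy, OpenCV 4.12 (cv2) and the standard library are available. Lean on these libraries where they do the work, as an engineer would, in place of code of your own. Each camera call takes 0.05 s, during which the arm holds its last target. There are 200 camera calls.

TASK

Only one of the jig's three clamp straps is swung over the guitar neck: try the sockets from the tray on the nut of that strap until you find the one that fits, and stand any that does not fit back upright in the tray. Finish while still gripping the right socket, seated straight and fully home over that nut; the other two sockets stand in the tray. Leave the glue bottle, the jar and the screwdriver alone.

Things in the scene. Friction and masses are not known exactly. Their poses are not given: they have to be found in the camera images.
- socket_s_centre (a point): The small steel socket, loose, about 120 g, upright in any one compartment of the tray: round barrel 24 mm across, 40 mm tall; above it a dark hex adapter, 16 mm across flats, 45 mm long, the part to grip. 85 mm tall in all. This point: on its axis, 42.5 mm above the foot. z up along it; x square to one pair of adapter flats.
- socket_s_foot (a point): Centre of the small socket's foot, the open mouth of a hex bore 15.6 mm across flats, 28 mm deep, for the 13 mm nut. The bore's flats are parallel to the adapter's. Axes as above.
- socket_m_centre (a point): The middle steel socket, loose, about 180 g, upright in any one compartment of the tray: round barrel 30 mm across, 40 mm tall; above it a dark hex adapter, 16 mm across flats, 45 mm long, the part to grip. 85 mm tall in all. This point: on its axis, 42.5 mm above the foot. z up along it; x square to one pair of adapter flats.
- socket_m_foot (a point): Centre of the middle socket's foot, the open mouth of a hex bore 20.6 mm across flats, 28 mm deep, for the 18 mm nut. The bore's flats are parallel to the adapter's. Axes as above.
- socket_l_centre (a point): The large steel socket, loose, about 280 g, upright in any one compartment of the tray: round barrel 38 mm across, 40 mm tall; above it a dark hex adapter, 16 mm across flats, 45 mm long, the part to grip. 85 mm tall in all. This point: on its axis, 42.5 mm above the foot. z up along it; x square to one pair of adapter flats.
- socket_l_foot (a point): Centre of the large socket's foot, the open mouth of a hex bore 26.6 mm across flats, 28 mm deep, for the 24 mm nut. The bore's flats are parallel to the adapter's. Axes as above.
- tray: Fixed grey open tray 220 x 70 mm, walls 20 mm high, 5 mm thick, floor 5 mm thick, split along its x into three compartments (inside 60 mm or more both ways) with centres at x = -72, 0, +72 mm, one socket in each. Origin at the centre of its underside, x along its length, z up.
- jig: Fixed guitar neck jig: wooden beam, x -35 to 120 mm, 440 mm long in y, 30 mm high; three clamp stations at x = 0, y = -110, 0, +110 mm. The neck lies along y at x = 59 to 111 mm, its top 53 mm above the bench. A bar clamp with a red handle, 260 mm tall, stands at y = 310, x = 70 to 148 mm. Origin on the bench under the middle station; z up.
- pad_face (a point): Centre of the middle station's pad face, 77 mm above the bench. Each station has an aluminium pad 56 x 56 mm with a round counterbore 10 mm deep and in it a fixed hex nut. Nuts of 13, 18, 24 mm across flats, in counterbores of 27, 33, 41 mm diameter, are spread over the stations differently each time. Nut flats are square to the jig's x (and every 60 degrees).
- strap_a_stud (a point): One of three dark steel straps, 30 x 6 mm, each under a pad, at any station; one is swung over the neck, two are swung back off it. This point: centre of the counterbore floor at its station, 67 mm above the bench; the strap points along its x, tip 130 mm away. The nut tops stand 16 mm above that floor (last 3 mm chamfered), stud ends 19 mm.
- strap_b_stud (a point): One of three dark steel straps, 30 x 6 mm, each under a pad, at any station; one is swung over the neck, two are swung back off it. This point: centre of the counterbore floor at its station, 67 mm above the bench; the strap points along its x, tip 130 mm away. Too small a socket stops on the nut, 15 to 19 mm short of home.
- strap_c_stud (a point): One of three dark steel straps, 30 x 6 mm, each under a pad, at any station; one is swung over the neck, two are swung back off it. This point: centre of the counterbore floor at its station, 67 mm above the bench; the strap points along its x, tip 130 mm away. Too large a socket stops on the pad face, 10 mm short of home; the right one reaches the counterbore floor.
- glue: Bystander: white glue bottle 56 mm in diameter, 150 mm tall, standing; origin at the centre of its underside.
- jar: Bystander: small glass jar with a steel cap, 60 mm in diameter, 70 mm tall, standing; origin at the centre of its underside.
- screwdriver_grip (a point): Bystander: screwdriver lying on the bench; this point is at the middle of its handle, x along it towards the tip.
Not all that is in view belongs to the job. What is shaped like the part that bears socket_s_centre but blue or red is not meant.

How it is judged:
By the outcome, as a careful person would: the job done as asked, in the order asked, and still so for the second after the job is handed in, while the arm keeps its last pose, push and grip.
It also fails if it takes over 72 s, if anything falls off the work surface, if the arm or the gripper's body presses on something with over 40 N, if the wrist force passes 120 N, or if a joint passes its speed limit or range.

## Working session

There is one attempt and no reset: what is moved stays moved. The work goes in short steps, Python scripts to look and compute and a shell command to move; the robot and the scene stay as the last step left them, time stands still between calls to the robot, and variables do not carry over. Pictures are saved under pics/ and viewed, at most 10 in all, crops included, and the job is handed in when it is done.

```bash
mkdir -p pics; cat > h.py <<'E'
import numpy as np, cv2
from workcell import telemetry, eyes, ticket
def ray(name,px,cal=None):
    c=cal or eyes.calibration(name); K=np.array(c["camera_matrix"]);T=np.array(c["world_from_camera"]);k=c["k1"]
    d=(np.array(px,float)-K[:2,2])/[K[0,0],K[1,1]]; u=d.copy()
    for _ in range(20): u=d/(1+k*(u@u))
    return T[:3,3],T[:3,:3]@np.array([u[0],u[1],1.])
def onz(name,px,z,cal=None):
    o,d=ray(name,px,cal); return (o+d*(z-o[2])/d[2])[:2]
def proj(name,P,cal=None):
    c=cal or eyes.calibration(name); K=np.array(c["camera_matrix"]);T=np.array(c["world_from_camera"]);k=c["k1"]
    p=T[:3,:3].T@(np.array(P,float)-T[:3,3]); u=p[:2]/p[2]; u=u*(1+k*(u@u)); return u*[K[0,0],K[1,1]]+K[:2,2]
def save(name,f,box=None,s=1):
    im=cv2.cvtColor(np.asarray(eyes.grab_frame(name)),cv2.COLOR_RGB2BGR)
    cv2.imwrite('pics/raw_'+f,im)
    if box: im=im[box[1]:box[3],box[0]:box[2]]
    if s!=1: im=cv2.resize(im,None,fx=s,fy=s,interpolation=cv2.INTER_CUBIC)
    cv2.imwrite('pics/'+f,im); return im
E
python3 - <<'E'
from h import *
save('top','top0.png');save('side','side0.png');save('wrist','wr0.png')
for n in('top','side','wrist'):
    c=eyes.calibration(n);print(n,np.round(c['camera_matrix'],1).tolist(),c['k1'],np.round(c['world_from_camera'],3).tolist())
s=telemetry.state();print(s['time_s'],s['ee_pos'],s['ee_rot'],s['force'],s['gripper_width'])
E
```

```text
top [[393.2, 0.0, 321.1], [0.0, 393.2, 195.6], [0.0, 0.0, 1.0]] 0.007816763703061733 [[0.003, -0.998, 0.062, 510.307], [-1.0, -0.003, -0.008, -64.569], [0.008, -0.062, -0.998, 1029.927], [0.0, 0.0, 0.0, 1.0]]
side [[509.8, 0.0, 315.8], [0.0, 509.8, 202.9], [0.0, 0.0, 1.0]] 0.03777706016593786 [[-0.869, -0.355, 0.345, 175.267], [-0.495, 0.619, -0.61, 579.554], [0.003, -0.701, -0.713, 835.775], [0.0, 0.0, 0.0, 1.0]]
wrist [[307.0, 0.0, 319.6], [0.0, 307.0, 196.0], [0.0, 0.0, 1.0]] -0.05642288474433891 [[0.277, -0.919, -0.28, 239.404], [-0.961, -0.265, -0.081, -527.685], [0.0, 0.291, -0.957, 382.326], [0.0, 0.0, 0.0, 1.0]]
0.15 [ 159.76931614 -551.92259535  196.72890578] [-1.79922532e+02  4.10125114e-04  1.61464125e+01] [-0.31199415  0.26365343 -0.24461423] 91.13064869199786
```

View pics/top0.png

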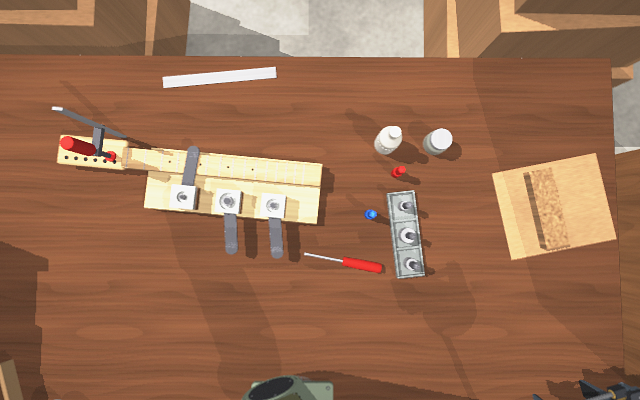

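View pics/side0.png

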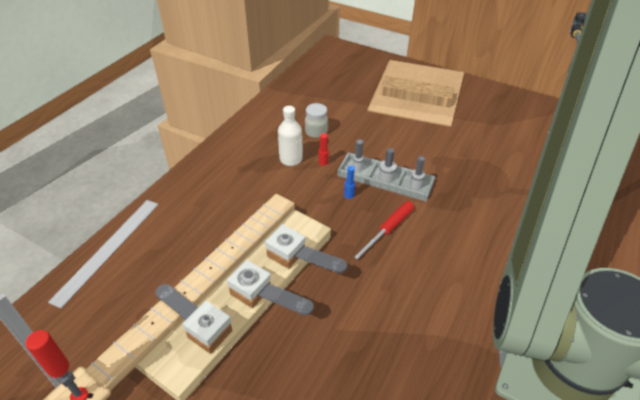

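The top view shows the tray at (406,235), with sockets at about (406,206), (408,235) and (412,264). Blue (370,214) and red (398,171) decoys stand outside it. Only the strap at the left station (184,197) lies over the neck; the straps at (229,201) and (273,206) are swung back. I'll enlarge both areas to confirm.

```bash
python3 - <<'E'
from h import *
a=cv2.imread('pics/raw_top0.png');b=cv2.imread('pics/raw_side0.png')
f=lambda im,x0,y0,x1,y1,w,h:cv2.resize(im[y0:y1,x0:x1],(w,h),interpolation=cv2.INTER_CUBIC)
o=np.vstack([np.hstack([f(a,380,185,430,285,150,300),f(a,150,140,290,260,350,300),f(b,180,290,240,350,300,300)]),
 np.hstack([f(b,330,130,440,200,471,300),f(a,160,175,210,220,329,300)])])
cv2.imwrite('pics/c1.png',o)
E
```

```text
(no output)
```

View pics/c1.png

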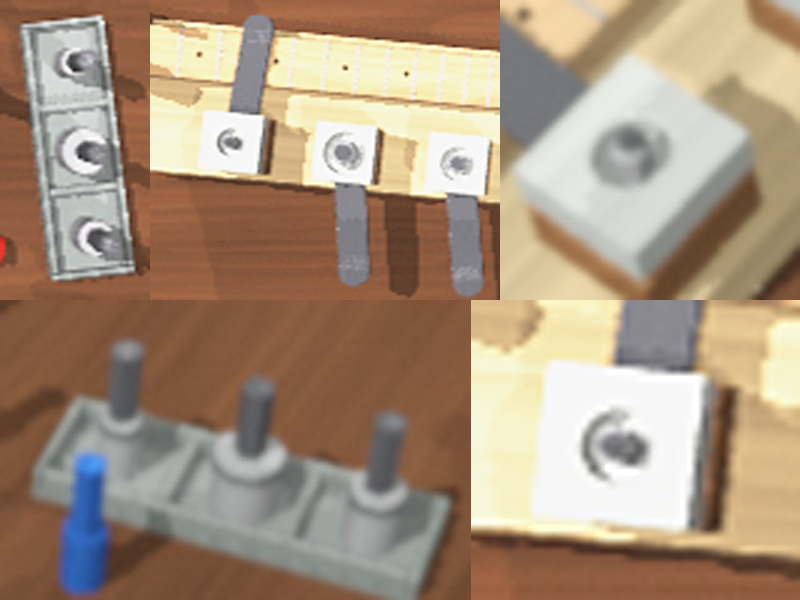

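View pics/wr0.png

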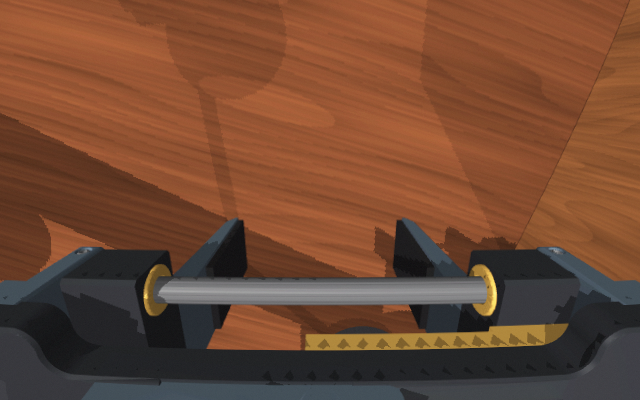

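The crops show only the left strap (top view, pad at about (184,197)) lying over the neck. It has the smallest counterbore, about 24–27 mm by eye against the 56 mm pad. In the side crop the socket barrels measure about 39, 74 and 58 px from left to right. So the small socket is the far-x one, top (406,206) / side (360,141); the large one is in the middle and the medium one is near the robot. The blue and red pegs stand outside the tray. I'll measure with masks.

```bash
python3 - <<'E'
from h import *
im=cv2.imread('pics/raw_top0.png');cal=eyes.calibration('top')
hsv=cv2.cvtColor(im,cv2.COLOR_BGR2HSV)
m=((hsv[...,1]<25)&(hsv[...,2]>200)).astype(np.uint8)
m[:170]=0;m[230:]=0;m[:,:150]=0;m[:,300:]=0
cs,_=cv2.findContours(m,cv2.RETR_EXTERNAL,cv2.CHAIN_APPROX_NONE)
C=[]
for c in sorted([c for c in cs if cv2.contourArea(c)>150],key=lambda c:c[0,0,0]):
    w=np.array([onz('top',p,77,cal) for p in c[:,0]],np.float32)
    r=cv2.minAreaRect(w);print('pad',cv2.boundingRect(c),r);C.append(r[0])
v=np.array(C[0])-C[-1];print('jig y dir',np.degrees(np.arctan2(v[1],v[0])),np.linalg.norm(v))
t=(hsv[...,1]<60).astype(np.uint8);t[:185]=0;t[285:]=0;t[:,:383]=0;t[:,430:]=0
cs,_=cv2.findContours(t,cv2.RETR_EXTERNAL,cv2.CHAIN_APPROX_NONE);c=max(cs,key=cv2.contourArea)
print('tray',cv2.minAreaRect(np.array([onz('top',p,20,cal) for p in c[:,0]],np.float32)))
print('small top approx',onz('top',(408.3,205.7),90,cal),onz('side',(359.7,141.3),90))
E
```

```text
pad (169, 184, 27, 25) ((567.001220703125, 265.22265625), (58.18400955200195, 56.766666412353516), 84.46969604492188)
pad (214, 188, 27, 26) ((556.5013427734375, 155.91851806640625), (58.530216217041016, 57.80644989013672), 84.74173736572266)
pad (259, 193, 27, 25) ((546.4386596679688, 46.70558166503906), (58.186614990234375, 57.79454040527344), 84.79755401611328)
jig y dir 84.62426968570111 219.48241569996878
tray ((476.1123046875, -287.7063903808594), (220.79368591308594, 73.3984375), 6.447476387023926)
small top approx [ 545.62367841 -280.64985655] [ 546.90127112 -283.4396879 ]
```

The pads are at (567,265), (556.5,156) and (546,47), so the jig yaw is about -5.4°. The tray x axis is at 6.4°, and the small socket is near (546,-281). Next is a wrist close-up of the small socket.

```bash
python3 -m crank '[{"dx":0.042,"dy":0.032,"dz":-0.0045},{"dx":0.042,"dy":0.032,"dz":-0.0045},{"dx":0.042,"dy":0.032,"dz":-0.0045},{"dx":0.042,"dy":0.032,"dz":-0.0045},{"dx":0.042,"dy":0.032,"dz":-0.0045},{"dx":0.042,"dy":0.032,"dz":-0.0045},{"dx":0.042,"dy":0.032,"dz":-0.0045},{"dx":0.042,"dy":0.032,"dz":-0.0045},{"dx":0.042,"dy":0.032,"dz":-0.0045},{"dx":0.042,"dy":0.032,"dz":-0.0045}]' 0.5
python3 -m crank '[{"dx":0}]'
python3 - <<'E'
from h import *
im=save('wrist','wr1.png'); s=telemetry.state();print(s['ee_pos'],s['ee_rot'])
p=proj('wrist',(546,-281,90));print(p); x,y=map(int,p)
c=im[max(0,y-100):y+60,max(0,x-80):x+80];cv2.imwrite('pics/c2.png',np.vstack([cv2.resize(c,(560,560*c.shape[0]//c.shape[1]),interpolation=cv2.INTER_CUBIC)]));print(c.shape,max(0,x-80),max(0,y-100))
E
```

```text
[ 159.80846282 -552.01637859  196.85162547] [-1.79940758e+02 -2.13178953e-04  1.61437090e+01]
[ 156.33994486 -268.18978762]
(192, 160, 3) 76 0validation failed for argument at $[0]...
validation failed for argument at $[0]...
```

View pics/c2.png

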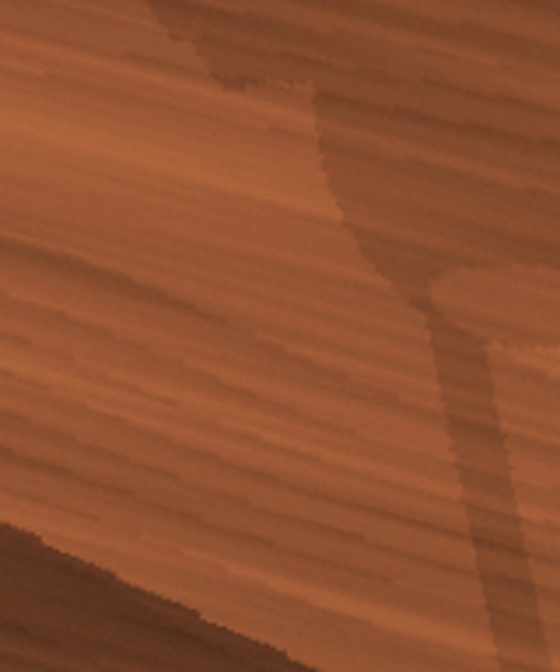

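The picture only shows bench, because the move was refused. Rows apparently need every key.

```bash
python3 -m crank '[{"dx":0.042,"dy":0.032,"dz":-0.0045,"yaw":0},{"dx":0.042,"dy":0.032,"dz":-0.0045,"yaw":0},{"dx":0.042,"dy":0.032,"dz":-0.0045,"yaw":0},{"dx":0.042,"dy":0.032,"dz":-0.0045,"yaw":0},{"dx":0.042,"dy":0.032,"dz":-0.0045,"yaw":0},{"dx":0.042,"dy":0.032,"dz":-0.0045,"yaw":0},{"dx":0.042,"dy":0.032,"dz":-0.0045,"yaw":0},{"dx":0.042,"dy":0.032,"dz":-0.0045,"yaw":0},{"dx":0.042,"dy":0.032,"dz":-0.0045,"yaw":0},{"dx":0.042,"dy":0.032,"dz":-0.0045,"yaw":0}]' 0.5
python3 -m crank '[{"dx":0,"dy":0,"dz":0,"yaw":0}]'
python3 - <<'E'
from h import *
im=save('wrist','wr1.png'); s=telemetry.state();print(s['ee_pos'],s['ee_rot'])
p=proj('wrist',(546,-281,90));print(p); x,y=map(int,p)
x0,y0=max(0,x-80),max(0,y-80)
c=im[y0:y+80,x0:x+80];cv2.imwrite('pics/c3.png',cv2.resize(c,None,fx=3.6,fy=3.6,interpolation=cv2.INTER_CUBIC));print(c.shape,x0,y0)
E
```

```text
time_s: 1.45
ee_pos: [496.8, -295.4, 161.1]
ee_rot: [-180.0, 0.0, 16.1]
force: [-0.3, -0.5, -0.1]
gripper_width: 45.7
gripper_force: 0.0
time_s: 1.58
ee_pos: [497.5, -294.5, 160.6]
ee_rot: [-179.9, 0.0, 16.4]
force: [0.4, -0.6, -0.3]
gripper_width: 45.8
gripper_force: 0.0
[ 496.32486086 -295.50813201  160.85740614] [-1.79973048e+02  5.62182366e-02  1.62811877e+01]
[320.97475143 142.32229806]
(160, 160, 3) 240 62
```

View pics/c3.png

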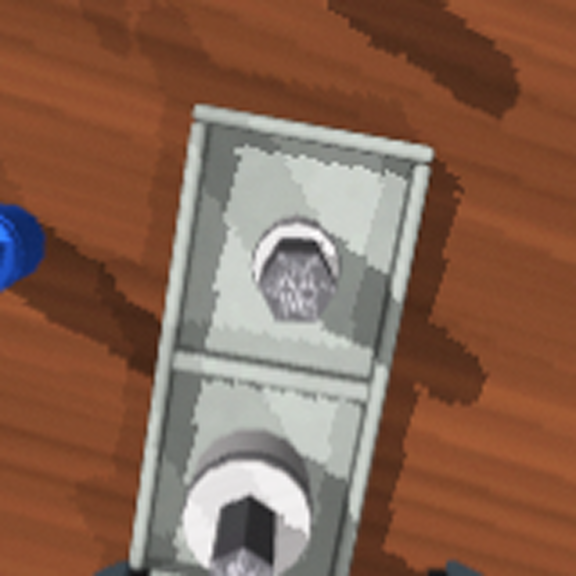

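The crop shows the small socket's hex top face centred at about crop (298,284), i.e. image (322.8,141). One pair of its flats is nearly horizontal in the image. I'll refine that numerically.

```bash
python3 - <<'E'
from h import *
V=np.array([(260,281),(283,247),(320,251),(338,285),(318,322),(278,318)])/3.6+[240,62]
W=np.array([onz('wrist',v,90) for v in V]);c=W.mean(0);d=W-c
a=np.degrees(np.arctan2(d[:,1],d[:,0]));print(c,np.linalg.norm(d,axis=1).round(1),((a)%60).round(1))
im=cv2.imread('pics/raw_wr1.png');g=im[120:155,300:345];h=cv2.cvtColor(g,cv2.COLOR_BGR2HSV)
m=((h[...,2]>95)&(h[...,2]<200)&(h[...,0]>120)).astype(np.uint8)
m=cv2.morphologyEx(m,cv2.MORPH_CLOSE,np.ones((5,5),np.uint8))
cs,_=cv2.findContours(m,0,cv2.CHAIN_APPROX_NONE);k=max(cs,key=cv2.contourArea)
M=cv2.moments(k);print(cv2.contourArea(k),cv2.boundingRect(k));q=(M['m10']/M['m00']+300,M['m01']/M['m00']+120);print(q,onz('wrist',q,90))
E
```

```text
[ 547.60912009 -282.4481095 ] [9.1 9.3 8.9 8.9 9.8 9.3] [41.6 40.4 44.6 45.1 42.6 43.8]
460.0 (10, 0, 24, 31)
(322.293115942029, 136.4699275362319) [ 550.92586955 -280.6930594 ]
```

```bash
python3 -m crank '[{"dx":0.0108,"dy":0.003,"dz":-0.005,"yaw":0.9},{"dx":0.0108,"dy":0.003,"dz":-0.005,"yaw":0.9},{"dx":0.0108,"dy":0.003,"dz":-0.005,"yaw":0.9},{"dx":0.0108,"dy":0.003,"dz":-0.005,"yaw":0.9},{"dx":0.0108,"dy":0.003,"dz":-0.005,"yaw":0.9},{"dx":0.0108,"dy":0.003,"dz":-0.005,"yaw":0.9},{"dx":0,"dy":0,"dz":0,"yaw":0},{"dx":0,"dy":0,"dz":0,"yaw":0}]' 0.45
python3 - <<'E'
from h import *
im=save('wrist','wr2.png');im2=save('side','sd2.png');print(telemetry.state()['ee_rot'])
p=proj('wrist',(547.5,-282,90));q=proj('side',(547.5,-282,90));print(p,q)
f=lambda im,p,w,s:cv2.resize(im[max(0,int(p[1])-w):int(p[1])+w,int(p[0])-w:int(p[0])+w],(s,s),interpolation=cv2.INTER_CUBIC)
cv2.imwrite('pics/c4.png',np.hstack([f(im,p,60,400),f(im2,q,40,400)]))
E
```

```text
time_s: 2.62
ee_pos: [547.0, -282.6, 137.6]
ee_rot: [-180.0, 0.0, 43.0]
force: [0.4, 0.0, 0.4]
gripper_width: 41.0
gripper_force: 0.0
[1.79981435e+02 7.68634718e-03 4.30673730e+01]
[320.49754726 210.49006732] [359.19391809 141.55760378]
```

View pics/c4.png

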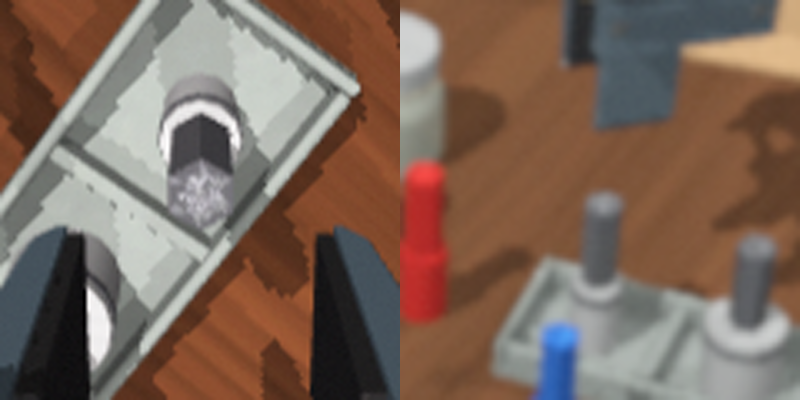

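The socket top is where predicted (crop (200,200)), with its flats square to the closing direction. Descend and grip.

```bash
python3 -m crank '[{"dx":0,"dy":0,"dz":-0.0245,"yaw":0},{"dx":0,"dy":0,"dz":-0.0245,"yaw":0},{"dx":0,"dy":0,"dz":-0.0245,"yaw":0},{"dx":0,"dy":0,"dz":-0.0245,"yaw":0},{"dx":0,"dy":0,"dz":0,"yaw":0}]' && python3 -m crank '[{"dx":0,"dy":0,"dz":0,"yaw":0},{"dx":0,"dy":0,"dz":0,"yaw":0},{"dx":0,"dy":0,"dz":0,"yaw":0},{"dx":0,"dy":0,"dz":0,"yaw":0},{"dx":0,"dy":0,"dz":0,"yaw":0},{"dx":0,"dy":0,"dz":0,"yaw":0}]' 0 30
```

```text
time_s: 3.35
ee_pos: [546.4, -281.6, 57.8]
ee_rot: [-179.8, 0.1, 43.1]
force: [0.4, 0.4, 0.7]
gripper_width: 41.0
gripper_force: 0.0
time_s: 4.1
ee_pos: [548.2, -282.2, 59.8]
ee_rot: [179.9, -0.0, 43.1]
force: [-0.3, 0.9, 5.6]
gripper_width: 15.5
gripper_force: 30.0
```

```bash
python3 -m crank '[{"dx":0,"dy":0,"dz":0.03,"yaw":0},{"dx":0,"dy":0,"dz":0.067,"yaw":0},{"dx":0,"dy":0,"dz":0.067,"yaw":0}]' && python3 -m crank '[{"dx":-0.0044,"dy":0.035,"dz":0,"yaw":-0.37},{"dx":-0.0044,"dy":0.0685,"dz":0,"yaw":-0.37},{"dx":-0.0044,"dy":0.0685,"dz":0,"yaw":-0.37},{"dx":-0.0044,"dy":0.0685,"dz":0,"yaw":-0.37},{"dx":-0.0044,"dy":0.0685,"dz":0,"yaw":-0.37},{"dx":-0.0044,"dy":0.0685,"dz":0,"yaw":-0.37},{"dx":-0.0044,"dy":0.0685,"dz":0,"yaw":-0.37},{"dx":-0.0044,"dy":0.0685,"dz":0,"yaw":-0.37},{"dx":-0.0044,"dy":0.0685,"dz":0,"yaw":-0.37},{"dx":-0.0044,"dy":0.069,"dz":0,"yaw":-0.37}]' && python3 -m crank '[{"dx":0,"dy":0,"dz":0,"yaw":0},{"dx":0,"dy":0,"dz":0,"yaw":0},{"dx":0,"dy":0,"dz":0,"yaw":0}]'
python3 - <<'E'
from h import *
im=save('wrist','wr5.png');cv2.imwrite('pics/side5.png',np.array(eyes.grab_frame('side'))[...,::-1])
p=proj('wrist',(567,265,77));print(p);x,y=map(int,p)
x0,y0=max(0,x-90),max(0,y-80);c=im[y0:y0+160,x0:x0+180];print(x0,y0)
cv2.imwrite('pics/c5.png',cv2.resize(c,None,fx=3.6,fy=3.6,interpolation=cv2.INTER_CUBIC))
for i in range(3):print(telemetry.state()['ee_pos'])
E
```

```text
time_s: 4.47
ee_pos: [547.1, -281.6, 190.4]
ee_rot: [-179.9, 0.0, 43.1]
force: [0.4, -0.7, -1.4]
gripper_width: 16.0
gripper_force: 30.0
time_s: 5.72
ee_pos: [511.8, 241.2, 189.4]
ee_rot: [180.0, 0.1, 24.6]
force: [0.6, -0.6, 0.1]
gripper_width: 15.5
gripper_force: 30.0
time_s: 6.1
ee_pos: [512.5, 238.3, 189.9]
ee_rot: [180.0, 0.0, 24.6]
force: [-0.5, -0.2, -1.4]
gripper_width: 15.3
gripper_force: 30.0
[318.83803644 127.94450096]
228 47
[512.70510513 238.3709211  190.177661  ]
[512.70510513 238.3709211  190.177661  ]
[512.70510513 238.3709211  190.177661  ]
```

View pics/c5.png

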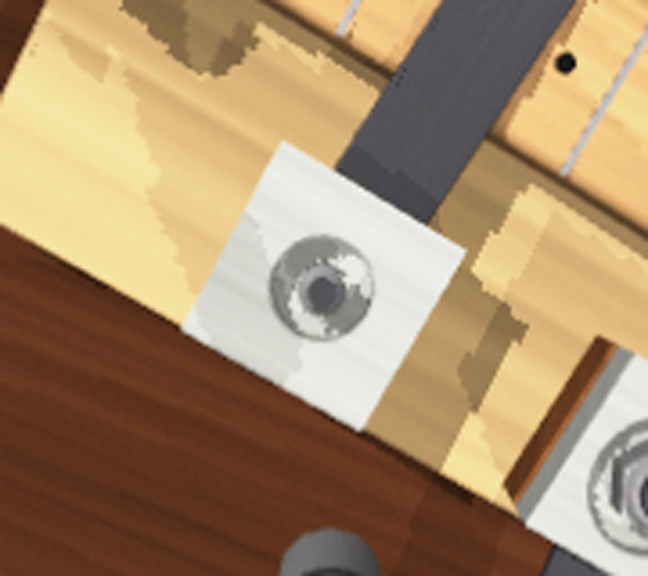

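The counterbore centre is at crop (322,288), i.e. image (317.5,127). It measures 105 px against a 209 px pad side, so about 27–28 mm, which is the 13 mm nut and matches the small socket. Next I'll compute its position and check how the held socket sits relative to the TCP.

```bash
python3 - <<'E'
from h import *
C=np.array([(283,142),(463,248),(361,432),(183,328)])/3.6+[228,47]
W=np.array([onz('wrist',c,77) for c in C]);print('pad corners centre',W.mean(0),[round(float(np.linalg.norm(W[i]-W[i-1])),1) for i in range(4)])
im=cv2.imread('pics/raw_wr5.png');g=cv2.cvtColor(im,cv2.COLOR_BGR2GRAY)
roi=cv2.resize(g[97:157,288:348],None,fx=6,fy=6,interpolation=cv2.INTER_CUBIC)
k=cv2.HoughCircles(cv2.GaussianBlur(roi,(9,9),2),cv2.HOUGH_GRADIENT,1,100,param1=60,param2=25,minRadius=70,maxRadius=105)
for x,y,r in k[0]: q=(x/6+288,y/6+97);print('circ',q,r/6,onz('wrist',q,77))
# held socket vs TCP: barrel silhouette columns by row
s=telemetry.state();p=s['ee_pos'];a=np.radians(24.6);ux=np.array([np.cos(a),np.sin(a)])
t=np.array([512.5,240.0])
t=np.array([495.9+51.84-35.2,-296.3+14.4+521.6]);print('cmd',t)
for z in(136,176):
  print(z,'front',proj('wrist',(*(t+12*ux),z)),'right',proj('wrist',(*(t+12*np.array([ux[1],-ux[0]])),z)),'left',proj('wrist',(*(t-12*np.array([ux[1],-ux[0]])),z)))
for r in range(190,224,4): print(r,[int(v) for v in g[r,296:346]])
E
```

```text
pad corners centre [566.85446459 266.24815146] [54.7, 54.0, 55.9, 55.7]
circ (np.float32(317.41666), np.float32(126.916664)) 14.55 [567.3168841  266.63490239]
cmd [512.54 239.7 ]
136 front [319.32823901 193.70381159] right [333.8812245  207.59992777] left [304.83109866 207.6615232 ]
176 front [319.36934199 210.18021855] right [336.49897294 226.25973931] left [302.30400048 226.33422363]
190 [60, 56, 57, 61, 59, 62, 62, 62, 61, 63, 60, 63, 62, 62, 63, 64, 64, 64, 63, 64, 63, 62, 63, 61, 63, 60, 62, 61, 64, 66, 66, 66, 67, 68, 66, 64, 66, 66, 65, 63, 63, 64, 64, 64, 63, 64, 62, 56, 58, 58]
194 [62, 62, 62, 61, 62, 61, 61, 60, 61, 59, 58, 57, 60, 63, 64, 63, 64, 74, 74, 81, 87, 96, 96, 101, 98, 89, 85, 76, 74, 66, 64, 61, 61, 62, 61, 60, 62, 65, 64, 66, 67, 67, 67, 67, 65, 67, 56, 57, 57, 57]
198 [55, 58, 62, 60, 62, 62, 63, 62, 60, 61, 61, 63, 72, 95, 111, 114, 113, 114, 113, 110, 111, 109, 107, 106, 102, 100, 97, 94, 90, 85, 85, 80, 79, 73, 66, 66, 64, 66, 64, 63, 64, 62, 63, 62, 60, 54, 56, 57, 59, 60]
202 [62, 62, 59, 59, 58, 57, 56, 56, 53, 56, 83, 108, 109, 114, 114, 115, 114, 112,
[... 521 characters left out ...]
2, 60, 56, 57, 57, 55, 56, 57, 56, 55, 55, 53, 52]
214 [62, 60, 62, 61, 61, 62, 62, 63, 58, 83, 104, 130, 168, 188, 181, 178, 177, 177, 176, 156, 135, 93, 55, 43, 35, 50, 121, 143, 172, 176, 175, 178, 177, 196, 176, 122, 74, 61, 38, 47, 54, 58, 57, 56, 58, 54, 56, 55, 55, 57]
218 [62, 62, 55, 53, 52, 53, 63, 70, 104, 174, 178, 176, 153, 134, 92, 54, 51, 48, 50, 48, 48, 49, 50, 41, 35, 34, 34, 36, 36, 35, 35, 32, 55, 112, 152, 195, 201, 194, 128, 64, 54, 55, 50, 51, 49, 44, 47, 51, 53, 54]
222 [50, 49, 50, 50, 43, 23, 17, 16, 17, 17, 45, 167, 75, 49, 49, 49, 49, 48, 41, 30, 28, 29, 45, 43, 35, 36, 35, 35, 33, 34, 33, 33, 35, 34, 31, 92, 190, 76, 22, 17, 16, 17, 27, 43, 49, 50, 49, 49, 48, 48]
```

The held socket is offset about +0.7 mm forward and 0.4 mm sideways, so the TCP target is (566.6,265.7). I'll move over the nut to z≈146, then lower gently.

```bash
python3 -m crank '[{"dx":0.0338,"dy":0.01625,"dz":0,"yaw":0},{"dx":0.0338,"dy":0.01625,"dz":0,"yaw":0},{"dx":0,"dy":0,"dz":-0.028,"yaw":0},{"dx":0,"dy":0,"dz":-0.028,"yaw":0},{"dx":0,"dy":0,"dz":0,"yaw":0},{"dx":0,"dy":0,"dz":0,"yaw":0}]' && python3 -m crank '[{"dx":0,"dy":0,"dz":-0.003,"yaw":0},{"dx":0,"dy":0,"dz":-0.003,"yaw":0},{"dx":0,"dy":0,"dz":-0.003,"yaw":0},{"dx":0,"dy":0,"dz":-0.003,"yaw":0},{"dx":0,"dy":0,"dz":-0.002,"yaw":0},{"dx":0,"dy":0,"dz":0,"yaw":0}]'
python3 - <<'E'
from h import *
f=lambda im,p,s:cv2.resize(im[int(p[1])-40:int(p[1])+40,int(p[0])-40:int(p[0])+40],(s,s),interpolation=cv2.INTER_CUBIC)
s=save('side','sd6.png');t=save('wrist','wr6.png')
cv2.imwrite('pics/c6.png',np.hstack([f(s,proj('side',(567,265.5,90)),400),f(t,proj('wrist',(567,265.5,90)),400)]))
E
```

```text
time_s: 6.95
ee_pos: [567.3, 265.4, 146.4]
ee_rot: [180.0, -0.1, 24.6]
force: [0.3, -0.4, -0.9]
gripper_width: 15.6
gripper_force: 30.0
time_s: 7.7
ee_pos: [566.6, 265.6, 134.0]
ee_rot: [180.0, 0.0, 24.6]
force: [-0.8, 0.7, -0.9]
gripper_width: 15.5
gripper_force: 30.0
```

Foot at about z 80, already below the nut top (83) with no contact force. Continue down.

```bash
python3 -m crank '[{"dx":0,"dy":0,"dz":-0.003,"yaw":0},{"dx":0,"dy":0,"dz":-0.003,"yaw":0},{"dx":0,"dy":0,"dz":-0.003,"yaw":0},{"dx":0,"dy":0,"dz":0,"yaw":0}]' && python3 -m crank '[{"dx":0,"dy":0,"dz":-0.003,"yaw":0},{"dx":0,"dy":0,"dz":-0.002,"yaw":0},{"dx":0,"dy":0,"dz":-0.001,"yaw":0},{"dx":0,"dy":0,"dz":0,"yaw":0}]'
```

```text
time_s: 8.3
ee_pos: [566.5, 265.6, 126.6]
ee_rot: [180.0, 0.0, 24.6]
force: [0.6, 0.7, -0.4]
gripper_width: 15.6
gripper_force: 30.0
time_s: 8.8
ee_pos: [566.6, 265.6, 122.1]
ee_rot: [180.0, 0.0, 24.6]
force: [0.9, 0.2, -1.2]
gripper_width: 15.5
gripper_force: 30.0
```

```bash
python3 -m crank '[{"dx":0,"dy":0,"dz":-0.001,"yaw":0},{"dx":0,"dy":0,"dz":-0.001,"yaw":0},{"dx":0,"dy":0,"dz":0,"yaw":0}]' && python3 -m crank '[{"dx":0,"dy":0,"dz":-0.001,"yaw":0},{"dx":0,"dy":0,"dz":0,"yaw":0}]'
```

```text
time_s: 9.18
ee_pos: [567.1, 265.9, 121.8]
ee_rot: [180.0, -0.1, 24.6]
force: [-0.9, 0.6, 6.1]
gripper_width: 15.3
gripper_force: 30.0
time_s: 9.43
ee_pos: [567.3, 266.0, 121.8]
ee_rot: [180.0, -0.2, 24.6]
force: [-2.1, -0.9, 7.4]
gripper_width: 15.4
gripper_force: 30.0
```

```bash
python3 -m crank '[{"dx":0,"dy":0,"dz":-0.001,"yaw":0},{"dx":0,"dy":0,"dz":-0.001,"yaw":0},{"dx":0,"dy":0,"dz":0,"yaw":0},{"dx":0,"dy":0,"dz":0,"yaw":0}]'
python3 - <<'E'
from h import *
f=lambda im,p,s:cv2.resize(im[int(p[1])-40:int(p[1])+40,int(p[0])-40:int(p[0])+40],(s,s),interpolation=cv2.INTER_CUBIC)
s=save('side','sd7.png');t=save('wrist','wr7.png')
cv2.imwrite('pics/c7.png',np.hstack([f(s,proj('side',(567,265.5,90)),400),f(t,proj('wrist',(567,265.5,90)),400)]))
E
```

```text
time_s: 9.93
ee_pos: [567.9, 266.3, 121.7]
ee_rot: [180.0, -0.3, 24.6]
force: [-2.8, -0.7, 13.5]
gripper_width: 15.3
gripper_force: 30.0
```

View pics/c7.png

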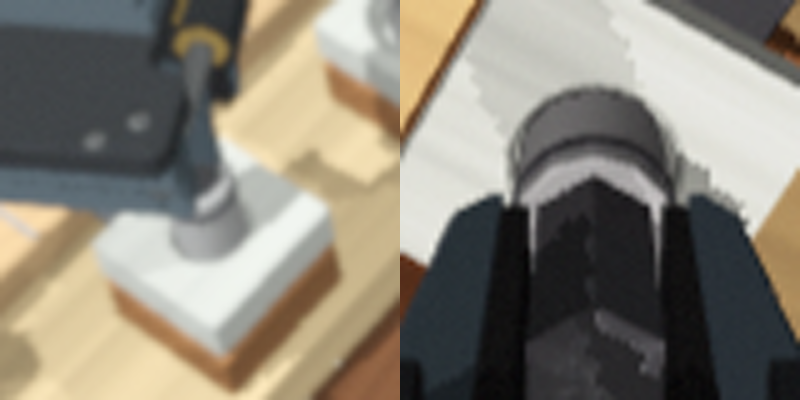

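The views show the barrel sunk upright in the counterbore, stopped hard at TCP z≈121.7 (home is about 121). I'll ease the push, keeping a light press.

```bash
python3 -m crank '[{"dx":0,"dy":0,"dz":0.002,"yaw":0},{"dx":0,"dy":0,"dz":0,"yaw":0},{"dx":0,"dy":0,"dz":0,"yaw":0},{"dx":0,"dy":0,"dz":0,"yaw":0}]'
python3 -c "
from h import *
print(ticket.job_done())"
```

```text
time_s: 10.52
ee_pos: [567.4, 266.0, 121.8]
ee_rot: [180.0, -0.2, 24.6]
force: [-1.8, 1.0, 7.8]
gripper_width: 15.7
gripper_force: 30.0
the job is handed in; nothing more can be done
None
```

I handed the job in with the small socket, the first and only one I tried, still gripped and pressed lightly against a hard stop at its home depth over the nut of the swung-over strap; the other two sockets, the glue bottle, the jar and the screwdriver were not touched.

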